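# Find the guide gap that passes the go gauge and mark it

## Task

Take the go gauge from its stand and try its blade in the three gaps of the guide block: in only one does it slide in all the way, in the other two it jams part way down. Leave the gauge fully home in the gap that takes it, then throw the lever in front of that gap right over, towards you, to mark it as passed. Leave the other two levers, and the things lying about, as they are.

Things in the scene. Friction and masses are not known exactly. Their poses are not given: they have to be found in the camera images.
- gauge: Go gauge, about 0.12 kg: black grip 14 x 32 x 50 mm (x, y, z) over a flat steel blade 5 mm thick (x), 24 mm wide (y), 50 mm long, thinned to 2.5 mm over the last 8 mm. Origin at the shoulder (middle of the grip's lower face, where the blade begins); z points up the grip, whose top is at z = +50 mm. A half turn about z changes nothing. Starts upright in the stand, shoulder on its top.
- gauge_tip (a point): Middle of the tip of the gauge's blade, 50 mm from the shoulder along the gauge's -z.
- stand: Fixed grey gauge stand, 40 x 60 mm, 58 mm high, on a dark 90 x 90 x 6 mm foot plate; the gauge stands in its upright pocket (8.5 x 29 mm), loose by up to 4 degrees. Origin at the middle of its underside on the table, z up, x along the pocket's narrow side (the gauge's thickness).
- block: Fixed aluminium guide block, base plate 210 x 280 mm (x -150 to 60): two jaws with three like gaps between them, 80 mm apart along y. Gap: 8 mm (x) by 30 mm (y), leaning 0.28 rad: the blade enters along (-0.276, 0, -0.961) of this frame. One gap, not known beforehand, is free; in the others the blade jams 30 mm in. Origin on the table under the mouths; x away from the robot, z up.
- gap0_mouth (a point): Middle of the mouth of the left gap (as the robot sees it), 77 mm above the table, in the middle of the sloping face (48 mm across, square to the gaps). The gauge's shoulder lies on the face here when fully home. A point at y = 80 mm of the block.
- gap0_end (a point): Point inside the left gap 50 mm along it from the mouth; the gauge's tip lies here when fully home (in two of the gaps it cannot get here).
- lever0 (a joint): Lever in front of the left gap, rad: 0 leaning away from the robot towards the gap (as it starts), 1.0 thrown over towards the robot (end stop). Its pivot lies along the block's y; it stays where left and takes a push of about 1 N at its tip.
- lever0_tip (a point): Tip of the left gap's lever. Centre of its black ball (26 mm across), 100 mm above the table at 0 and at 1.0, on an arm of 55 mm; at 0 it is 79 mm, at 1.0 131 mm in front of (block's -x) the mouth of its gap. The pivot stands on a grey pedestal whose top is 55 mm above the table.
- gap1_mouth (a point): Middle of the mouth of the middle gap (as the robot sees it), 77 mm above the table, in the middle of the sloping face (48 mm across, square to the gaps). The gauge's shoulder lies on the face here when fully home. A point at y = 0 mm of the block.
- gap1_end (a point): Point inside the middle gap 50 mm along it from the mouth; the gauge's tip lies here when fully home (in two of the gaps it cannot get here).
- lever1 (a joint): Lever in front of the middle gap, rad: 0 leaning away from the robot towards the gap (as it starts), 1.0 thrown over towards the robot (end stop). Its pivot lies along the block's y; it stays where left and takes a push of about 1 N at its tip.
- lever1_tip (a point): Tip of the middle gap's lever. Centre of its black ball (26 mm across), 100 mm above the table at 0 and at 1.0, on an arm of 55 mm; at 0 it is 79 mm, at 1.0 131 mm in front of (block's -x) the mouth of its gap. The pivot stands on a grey pedestal whose top is 55 mm above the table.
- gap2_mouth (a point): Middle of the mouth of the right gap (as the robot sees it), 77 mm above the table, in the middle of the sloping face (48 mm across, square to the gaps). The gauge's shoulder lies on the face here when fully home. A point at y = -80 mm of the block.
- gap2_end (a point): Point inside the right gap 50 mm along it from the mouth; the gauge's tip lies here when fully home (in two of the gaps it cannot get here).
- lever2 (a joint): Lever in front of the right gap, rad: 0 leaning away from the robot towards the gap (as it starts), 1.0 thrown over towards the robot (end stop). Its pivot lies along the block's y; it stays where left and takes a push of about 1 N at its tip.
- lever2_tip (a point): Tip of the right gap's lever. Centre of its black ball (26 mm across), 100 mm above the table at 0 and at 1.0, on an arm of 55 mm; at 0 it is 79 mm, at 1.0 131 mm in front of (block's -x) the mouth of its gap. The pivot stands on a grey pedestal whose top is 55 mm above the table.
- stamp_self: Bystander, to be left alone: red and black self-inking stamp, 40 x 71 x 78 mm high. Origin at the middle of its underside.
- parcel_s0: Bystander, to be left alone: small brown parcel, 75 x 112 x 47 mm high. Origin at the middle of its underside.
There are look-alikes about, which are no part of the job. There is more than one size of the gauge; the job needs the middle-sized.

How it is judged:
By the outcome, as a careful person would: the job done as asked, in the order asked, and still so for the second after the job is handed in, with the robot touching nothing.
It also fails if it takes over 61 s, if anything falls off the work surface, if the arm or the gripper's body presses on something with over 40 N, if the wrist force passes 120 N, or if a joint passes its speed limit or range.

## Robot

A 7-joint arm with a two-finger parallel gripper is mounted at the origin on the work surface; the furniture and walls round the work are solid. World frame = base frame: x ahead of the robot, y to its left, z up, the work surface at z = 0. Lengths are in mm, angles in rad, forces in N, time in s.
With the tool pointing down it reaches from about 400 to 850 mm from the base axis. Payload 4.4 kg.
Tool frame: the origin (TCP) lies midway between the tips of the shut fingers; the grasp point (between the pads) lies 19 mm behind it; z points along the fingers, y is the line along which they close (so a half turn about z gives the same grasp; the last joint's range is limited). The gripper opens to 94 mm and grips with 3 to 60 N. Pads are 16 mm wide; open, the fingers measure 119 mm over their backs; the gripper's body (75 mm by 177 mm) begins 78 mm behind the grasp point.
Start: joints at [1.035, 0.628, 0.038, 1.517, -0.027, 0.996, -0.02], TCP at [294.289, -579.579, 205.478] pointing down, gripper open.
Joint ranges: [-3.06, 3.06], [-0.37, 2.12], [-1.25, 1.32], [0.18, 2.47], [-1.1, 4.24], [0.23, 1.98], [-2.94, 2.94]. Speed limits (rad/s): [2.57, 2.57, 3.14, 3.14, 3.14, 3.14, 3.14].

## Interface

Orientations are given as a unit quaternion [x, y, z, w].
In Python, from cell import ctrl gives the robot as it stands.
- The arm moves only by the shell command python3 -m inch 'ROWS' [FORCE]. ROWS is JSON, a list of rows, each an object with "claw": the closure, from -1 (fully open) to 1 (shut), so that 0 is half open; "travel": the shift along the tool's x, y, z in m, a list of three; "turn": the turn about the tool's z in degrees. A call has 1 to 20 rows; each row is the pose to reach, as a shift and turn from the pose commanded when the call began, along the tool's axes at that moment; what a row does not reach only later rows make up. A row lasts 1/10 s, in which the tool goes at most 50 mm and 8.59 degrees, less where a joint would pass 70% of its speed; a pose out of reach is approached as far as the arm can. A call with a gripper value outside its range is refused whole. The fingers move at their own pace and stop on an object; FORCE is the grip in N (left out, the last holds). Time passes only in rows, so rows that repeat a pose let the fingers close. It gives the time, the measured TCP pose, the force, the opening and the grip force at its end, in the units of the state.
- ctrl.observe(): the state, without advancing time (a new reading comes with each control period).
- ctrl.camera(name): name is "side" or "top" or "wrist"; returns a dict with "image" (420x560x3 uint8, red, green, blue), "intrinsics" (3x3 intrinsics, pixels), "T" (4x4, takes a point from camera to world coordinates). Camera axes: x right, y up, looking along -z (the intrinsics and any distortion apply to the point x, -y, -z); pixel columns grow to the right and rows downward; lengths in mm; the calibration is good to about 2 mm. A picture is of the moment at which its call begins. There is no depth.
- ctrl.finish_job(): hands the job in; it is judged then, once.
The state is a dict: "time": time; "joint_positions": joint angles; "dq": joint speeds; "effort": joint torques, N m; "position": TCP position; "orientation": TCP orientation; "contact_force": force on the tool from outside, world axes, zero at the start; "wrist_torque": the same for the moment, N m; "finger_gap": finger opening in mm; "finger_force": force on a finger pad.
Only numpy, scipy, OpenCV 4.12 (cv2) and the standard library are available. Lean on these libraries where they do the work, as an engineer would, in place of code of your own. Each camera call takes 0.05 s, during which the arm holds its last target. There are 200 camera calls.

## Working session

There is one attempt and no reset: what is moved stays moved. The work goes in short steps, Python scripts to look and compute and a shell command to move; the robot and the scene stay as the last step left them, time stands still between calls to the robot, and variables do not carry over. Pictures are saved under pics/ and viewed, at most 10 in all, crops included, and the job is handed in when it is done.

```bash
mkdir -p pics; ls; python3 - <<'E'
from cell import ctrl
import cv2,numpy as np
for n in("side","top"):
    c=ctrl.camera(n); cv2.imwrite(f"pics/{n}0.png",c["image"][:,:,::-1]); np.savez(f"pics/{n}0.npz",**{k:np.array(v) for k,v in c.items()})
    print(n,np.array(c["intrinsics"]).round(1).tolist(),np.array(c["T"]).round(3).tolist(),c.keys())
print(ctrl.observe())
E
```

```text
pics
side [[388.9, 0.0, 278.5], [0.0, 388.9, 206.2], [0.0, 0.0, 1.0]] [[-0.973, 0.115, -0.199, 246.418], [-0.23, -0.459, 0.858, 947.329], [0.007, 0.881, 0.473, 627.65], [0.0, 0.0, 0.0, 1.0]] dict_keys(['image', 'intrinsics', 'T'])
top [[424.4, 0.0, 278.6], [0.0, 424.4, 208.6], [0.0, 0.0, 1.0]] [[0.021, 0.999, -0.05, 397.409], [-1.0, 0.021, -0.001, -3.535], [-0.0, 0.05, 0.999, 1331.165], [0.0, 0.0, 0.0, 1.0]] dict_keys(['image', 'intrinsics', 'T'])
{'time': 0.1, 'joint_positions': array([ 1.03521643,  0.62923353,  0.03845129,  1.5182078 , -0.02702659,
        0.99633249, -0.01999089]), 'dq': array([ 0.00032311, -0.00316786,  0.00160847, -0.00359803, -0.00133101,
       -0.00226008,  0.00167107]), 'effort': array([ 3.41220555e-03, -5.50801277e+01,  1.14774428e+00, -1.87121469e+01,
       -5.21138683e-02,  1.91996730e-02,  4.10369159e-05]), 'position': array([ 294.01858966, -579.0513937 ,  204.67848902]), 'orientation': array([ 9.72540704e-01,  2.32731365e-01, -1.91646621e-04, -8.09348777e-04]), 'contact_force': array([ 0.9675001 , -0.34296302, -0.05506831]), 'wrist_torque': array([-0.03432458, -0.02812927, -0.04028239]), 'finger_force': 0.0, 'finger_gap': 93.70762980583949}
```

View images.

View pics/side0.png

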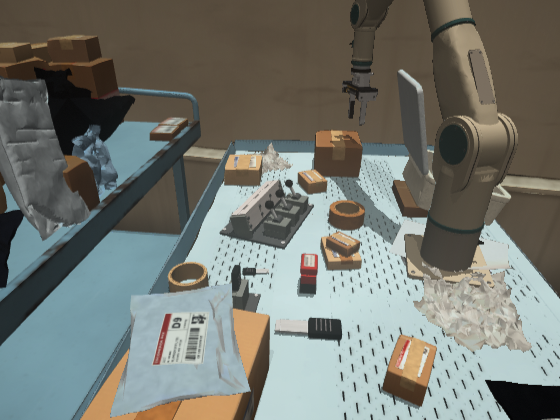

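View pics/top0.png

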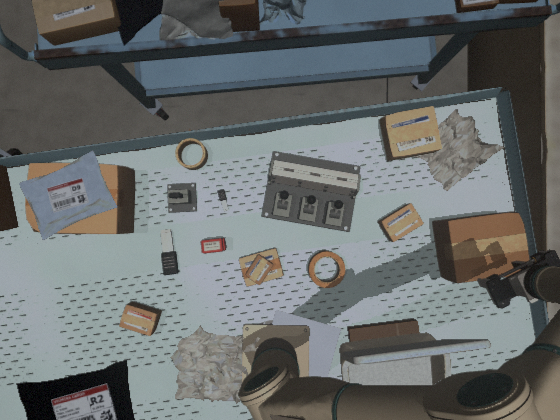

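Side view: the standing gauge is at (237,285) in its stand; a small gauge lies at (255,270) and a large one at (310,327). Top view: stand (181,197), small gauge (222,195), large gauge (169,250), block (312,190). The standing one is middle-sized and in the stand, so it is the one meant. I'll confirm that with one enlarged crop.

```bash
python3 - <<'E'
import cv2,numpy as np
t=cv2.imread("pics/top0.png");s=cv2.imread("pics/side0.png")
def crop(im,x,y,w,h,W,H):return cv2.resize(im[y:y+h,x:x+w],(W,H),interpolation=cv2.INTER_CUBIC)
a=crop(t,155,170,80,60,400,300);b=crop(t,255,140,110,82,400,300)
c=crop(s,210,255,80,60,400,300);d=crop(s,215,170,110,82,400,300)
cv2.imwrite("pics/comp.png",np.vstack([np.hstack([a,b]),np.hstack([c,d])]))
E
```

```text
(no output)
```

View pics/comp.png

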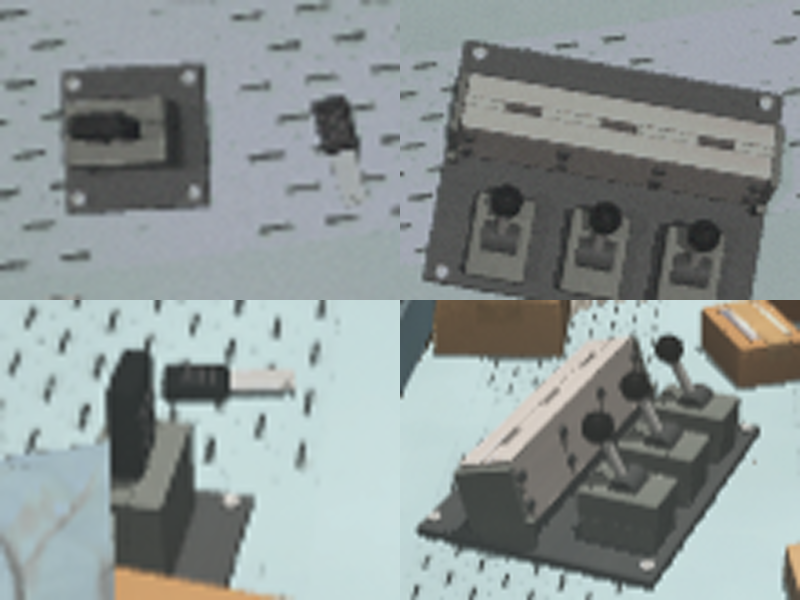

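The crop confirms it: the gauge standing in the stand is the middle one, and the small gauge lies to its right. Levers and gap mouths show clearly in the top view. Next I cast rays.

```bash
cat > h.py <<'E'
import numpy as np,cv2
from cell import ctrl
def ray(c,px):
    K=np.array(c["intrinsics"]);T=np.array(c["T"])
    u,v=px; d=np.linalg.solve(K,[u,v,1.]); d=T[:3,:3]@np.array([d[0],-d[1],-d[2]])
    return T[:3,3],d/np.linalg.norm(d)
def onz(c,px,z):
    o,d=ray(c,px); return o+d*(z-o[2])/d[2]
def proj(c,P):
    K=np.array(c["intrinsics"]);T=np.array(c["T"]); q=T[:3,:3].T@(np.array(P)-T[:3,3]); q=K@np.array([q[0],-q[1],-q[2]]); return q[:2]/q[2]
def tri(c1,p1,c2,p2):
    o1,d1=ray(c1,p1);o2,d2=ray(c2,p2)
    s=np.linalg.lstsq(np.c_[d1,-d2],o2-o1,rcond=None)[0]; a,b=o1+s[0]*d1,o2+s[1]*d2
    return (a+b)/2,np.linalg.norm(a-b)
def yaw(q):  # world yaw of tool x, deg
    from scipy.spatial.transform import Rotation as R
    x=R.from_quat(q).as_matrix()[:,0]; return np.degrees(np.arctan2(x[1],x[0]))
def go(xy,th,z,st):  # needed tool-frame shift (m) and turn (deg), tool pointing down
    t=np.radians(yaw(st["orientation"])); p=st["position"]; d=np.array([*xy,z])-p
    return np.round([(np.cos(t)*d[0]+np.sin(t)*d[1])/1e3,(np.sin(t)*d[0]-np.cos(t)*d[1])/1e3,-d[2]/1e3],4),round(np.degrees(t)-th,2)
E
python3 - <<'E'
from h import *
c=np.load("pics/top0.npz")
f=lambda p,x,y,s:(p[0]/s+x,p[1]/s+y)
k=np.array([onz(c,f(p,155,170,5),6) for p in[(62,70),(204,64),(210,207),(66,214)]]).round(1)
print("plate",k.tolist(),k.mean(0)); 
e=(k[0]-k[1])+(k[3]-k[2]); print("yaw",np.degrees(np.arctan2(-e[0],e[1])))
e=(k[0]-k[3])+(k[1]-k[2]); print("yaw",np.degrees(np.arctan2(e[1],e[0])))
print("griptop",onz(c,f((104,127),155,170,5),108).round(1))
m=np.array([onz(c,f((p[0]-400,p[1]),255,140,3.64),77) for p in[(522,108),(619,126),(717,142)]])
print("mouths",m.round(1).tolist()); e=m[0]-m[2]; print("yaw",np.degrees(np.arctan2(-e[0],e[1])),np.linalg.norm(e))
l=np.array([onz(c,f((p[0]-400,p[1]),255,140,3.64),100) for p in[(508,200),(605,217),(705,236)]])
print("balls",l.round(1).tolist(),np.linalg.norm((l-m)[:,:2],axis=1))
s=m.mean(0)[:2]
st=ctrl.observe();print(yaw(st["orientation"]),go(k.mean(0)[:2],0,250,st))
E
```

```text
plate [[533.2, 348.3, 6.0], [538.8, 259.4, 6.0], [449.2, 252.9, 6.0], [443.0, 342.8, 6.0]] [491.05 300.85   6.  ]
yaw 3.7757897397123026
yaw 3.8183048659927428
griptop [490.2 295.9 108. ]
mouths [[576.1, -29.0, 77.0], [563.0, -108.5, 77.0], [551.5, -188.6, 77.0]]
yaw -8.769720866950065 161.45447955280864
balls [[498.7, -18.8, 100.0], [486.6, -96.6, 100.0], [473.1, -176.6, 100.0]] [78.12249153 77.25220561 79.32229554]
26.91587355917981 (array([ 0.574 , -0.6954, -0.0453]), np.float64(26.92))
```

```bash
python3 -m inch '[{"claw":-0.4,"travel":[0.05,0,-0.05],"turn":5},{"claw":-0.4,"travel":[0.1,-0.03,-0.09],"turn":10},{"claw":-0.4,"travel":[0.396,-0.28,-0.09],"turn":15},{"claw":-0.4,"travel":[0.396,-0.28,-0.09],"turn":23},{"claw":-0.4,"travel":[0.396,-0.28,-0.09],"turn":23},{"claw":-0.4,"travel":[0.396,-0.28,-0.09],"turn":23},{"claw":-0.4,"travel":[0.396,-0.28,-0.09],"turn":23},{"claw":-0.4,"travel":[0.396,-0.28,-0.09],"turn":23},{"claw":-0.4,"travel":[0.396,-0.28,-0.09],"turn":23},{"claw":-0.4,"travel":[0.396,-0.28,-0.09],"turn":23},{"claw":-0.4,"travel":[0.574,-0.695,-0.09],"turn":23},{"claw":-0.4,"travel":[0.574,-0.695,-0.09],"turn":23},{"claw":-0.4,"travel":[0.574,-0.695,-0.09],"turn":23},{"claw":-0.4,"travel":[0.574,-0.695,-0.09],"turn":23},{"claw":-0.4,"travel":[0.574,-0.695,-0.09],"turn":23},{"claw":-0.4,"travel":[0.574,-0.695,-0.09],"turn":23},{"claw":-0.4,"travel":[0.574,-0.695,-0.09],"turn":23},{"claw":-0.4,"travel":[0.574,-0.695,-0.09],"turn":23},{"claw":-0.4,"travel":[0.574,-0.695,-0.09],"turn":23},{"claw":-0.4,"travel":[0.574,-0.695,-0.09],"turn":23}]' 20; python3 -c "
from h import *
st=ctrl.observe();print(yaw(st['orientation']),go((491,301),3.8,250,st))"
```

```text
time: 2.1
position: [489.2, 306.3, 294.9]
orientation: [0.999, 0.038, -0.001, -0.002]
contact_force: [0.3, -0.2, 0.2]
finger_gap: 65.9
finger_force: 0.0
4.339049162161068 (array([0.0014, 0.0054, 0.0449]), np.float64(0.54))
```

```bash
python3 - <<'E'
from h import *
c=ctrl.camera("wrist"); np.savez("pics/w1.npz",**{k:np.array(v) for k,v in c.items()})
im=c["image"][:,:,::-1].copy(); cv2.imwrite("pics/w1.png",im)
for P in[(491,301,58),(491,301,108)]: print(proj(c,P))
print(np.array(c["T"]).round(2).tolist()); st=ctrl.observe();print(go((491,301),3.8,200,st),st["position"])
E
```

```text
[281.02026093 185.61268855]
[281.57893051 193.01375074]
[[0.08, 0.96, 0.26, 562.69], [-1.0, 0.07, 0.02, 312.2], [-0.0, -0.26, 0.97, 473.46], [0.0, 0.0, 0.0, 1.0]]
(array([0.0013, 0.0062, 0.0947]), np.float64(0.6)) [489.24022183 307.08752899 294.7156468 ]
```

View pics/w1.png

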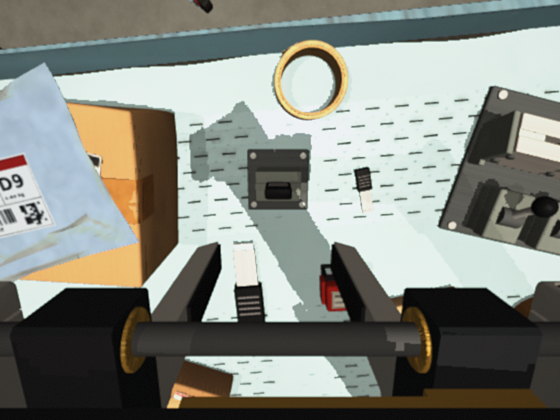

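Wrist view: stand plate at (248–310,149–209), grip at about (278,190), close to the predicted (281,190). The fingers straddle it along y, which is what I want. I'll go down to the grasp height next, with the TCP at about z=64+... to hold the upper grip.

```bash
python3 - <<'E'
from h import *
c=dict(np.load("pics/w1.npz")); g=c["image"].max(2)[145:212,245:312]
for r in range(25,60): print(r+145,' '.join('%3d'%v for v in g[r,14:54:1]))
E
```

```text
170  44  44  45  44  46  43  45  43  44  45  44  45  45  44  46  45  45  45  44  43  43  45  45  44  44  43  42  44  42  44  45  45  43  43  44  44  43  44  43  43
171  59  61  61  61  60  60  59  61  59  60  61  61  61  59  61  61  61  61  61  62  62  61  60  60  60  60  61  61  60  60  60  61  59  60  62  61  61  60  58  55
172  85  87  87  87  87  86  85  86  88  86  86  87  87  87  86  86  86  87  86  87  86  87  88  87  87  87  86  87  86  87  86  86  87  86  87  87  87  87  78  75
173  94  93  94  93  93  94  95  94  94  94  92  94  93  94  94  94  93  93  94  94  94  95  95  95  94  94  95  92  93  96  93  94  94  94  96  94  95  93  86  79
174  92  93  94  93  93  94  93  91  91  93  91  92  93  92  93  93  94  93  94  93  92  93  94  93  94  93  91  92  94  92  91  93  93  93  94  95  95  94  84  80
175  92  93  92  94  93  93  94  91  92  92  92  90  92  91  91  92  92  92  92  93  92  92  92  92  93  92  91  92  91  92  92  93  92  91  94  92  94  92  84  78
176  92  94  92  93  94  94  91  90  92  91  91  91  90  92  91  91  92  90  90  92  92  92  93  93  91  92  92  91 
[... 3939 characters left out ...]
  78  80  78  83  83  82  82  82  83  81  73
201  59  60  59  58  59  60  60  60  60  60  61  62  62  62  63  63  63  64  63  64  64  63  64  65  64  64  62  64  64  65  63  63  60  63  62  62  63  63  61  58
202  54  54  55  55  53  54  53  55  55  53  54  53  54  54  56  55  56  54  54  54  55  55  54  55  55  57  56  57  54  54  56  56  56  55  54  55  55  55  53  56
203  54  54  55  55  55  55  56  55  55  54  56  54  56  55  55  56  57  55  56  57  57  54  56  57  55  56  54  57  55  57  54  55  54  55  54  56  55  54  55  67
204  54  56  56  57  56  56  57  56  57  56  57  56  57  56  57  56  56  57  54  56  56  58  56  57  55  58  56  58  58  56  57  58  57  57  56  55  57  55  56  76
```

```bash
python3 -m inch '[{"claw":-0.4,"travel":[0,0,0.05],"turn":0},{"claw":-0.4,"travel":[0,0,0.1],"turn":0},{"claw":-0.4,"travel":[0,0,0.1],"turn":0},{"claw":-0.4,"travel":[0,0,0.1],"turn":0},{"claw":-0.4,"travel":[0,0,0.1],"turn":0}]' 20; python3 -c "
from h import *
st=ctrl.observe();print(yaw(st['orientation']),go((491,301),3.8,69,st))"
```

```text
time: 2.65
position: [493.4, 300.2, 198.1]
orientation: [0.999, 0.034, 0.002, -0.001]
contact_force: [-0.4, -0.1, -0.3]
finger_gap: 66.0
finger_force: 0.0
3.8484091585392886 (array([-0.0023, -0.001 ,  0.1291]), np.float64(0.05))
```

```bash
python3 -m inch '[{"claw":-0.4,"travel":[-0.001,-0.001,0.04],"turn":0},{"claw":-0.4,"travel":[-0.001,-0.001,0.08],"turn":0},{"claw":-0.4,"travel":[-0.001,-0.001,0.1],"turn":0},{"claw":-0.4,"travel":[-0.001,-0.001,0.115],"turn":0},{"claw":-0.4,"travel":[-0.001,-0.001,0.127],"turn":0},{"claw":-0.4,"travel":[-0.001,-0.001,0.127],"turn":0},{"claw":-0.4,"travel":[-0.001,-0.001,0.127],"turn":0},{"claw":-0.1,"travel":[-0.001,-0.001,0.127],"turn":0},{"claw":0.1,"travel":[-0.001,-0.001,0.127],"turn":0},{"claw":0.2,"travel":[-0.001,-0.001,0.127],"turn":0},{"claw":0.3,"travel":[-0.001,-0.001,0.127],"turn":0},{"claw":0.5,"travel":[-0.001,-0.001,0.127],"turn":0},{"claw":0.6,"travel":[-0.001,-0.001,0.127],"turn":0},{"claw":0.6,"travel":[-0.001,-0.001,0.127],"turn":0},{"claw":0.6,"travel":[-0.001,-0.001,0.127],"turn":0}]' 20; python3 -c "
from h import *
st=ctrl.observe();print(yaw(st['orientation']),go((491,301),3.8,69,st))"
```

```text
time: 4.15
position: [490.7, 301.7, 68.8]
orientation: [0.999, 0.034, 0.0, -0.001]
contact_force: [-0.0, 3.0, 2.8]
finger_gap: 31.5
finger_force: 20.0
3.9346005732928098 (array([ 0.0003,  0.0008, -0.0002]), np.float64(0.13))
```

```bash
python3 -m inch '[{"claw":0.6,"travel":[0,0,-0.01],"turn":0},{"claw":0.6,"travel":[0,0,-0.02],"turn":0},{"claw":0.6,"travel":[0,0,-0.03],"turn":0},{"claw":0.6,"travel":[0,0,-0.038],"turn":0},{"claw":0.6,"travel":[0,0,-0.038],"turn":0},{"claw":0.6,"travel":[0,0,-0.038],"turn":0}]' 20;python3 -m inch '[{"claw":0.6,"travel":[0.004,0,0],"turn":0},{"claw":0.6,"travel":[0.008,0,0],"turn":0},{"claw":0.6,"travel":[0.011,0,0],"turn":0},{"claw":0.6,"travel":[0.011,0,0],"turn":0}]'; python3 -m inch '[{"claw":0.6,"travel":[0.004,0,0],"turn":0},{"claw":0.6,"travel":[0.008,0,0],"turn":0},{"claw":0.6,"travel":[0.011,0,0],"turn":0},{"claw":0.6,"travel":[0.011,0,0],"turn":0}]'
```

```text
time: 4.75
position: [491.1, 301.5, 107.3]
orientation: [0.999, 0.034, 0.001, -0.001]
contact_force: [-0.8, 4.2, 1.6]
finger_gap: 32.0
finger_force: 20.0
time: 5.15
position: [500.2, 302.2, 106.0]
orientation: [0.999, 0.034, -0.001, -0.0]
contact_force: [-3.4, 5.2, 0.5]
finger_gap: 32.0
finger_force: 20.0
time: 5.55
position: [510.3, 302.8, 105.2]
orientation: [0.999, 0.034, -0.002, 0.0]
contact_force: [-2.8, 4.3, -1.9]
finger_gap: 31.6
finger_force: 20.0
```

```bash
python3 -m inch '[{"claw":0.6,"travel":[0,0,-0.02],"turn":0},{"claw":0.6,"travel":[0,0,-0.06],"turn":0},{"claw":0.6,"travel":[0,0,-0.1],"turn":0},{"claw":0.6,"travel":[0,0,-0.1],"turn":0},{"claw":0.6,"travel":[0,0,-0.1],"turn":0},{"claw":0.6,"travel":[0,0,-0.1],"turn":0}]'; python3 - <<'E'
from h import *
c=ctrl.camera("side"); np.savez("pics/s2.npz",**{k:np.array(v) for k,v in c.items()})
p=ctrl.observe()["position"]; u=proj(c,p).astype(int); print(p,u)
im=c["image"][:,:,::-1]; x,y=u[0]-60,u[1]-50
cv2.imwrite("pics/s2.png",cv2.resize(im[y:y+90,x:x+120],(800,600),interpolation=cv2.INTER_CUBIC)); print(x,y)
E
```

```text
time: 6.15
position: [511.5, 300.4, 204.7]
orientation: [0.999, 0.034, -0.002, 0.002]
contact_force: [-0.3, -0.2, -1.4]
finger_gap: 31.6
finger_force: 20.0
[511.39211483 300.72571025 204.54032244] [224 228]
164 178
```

View pics/s2.png

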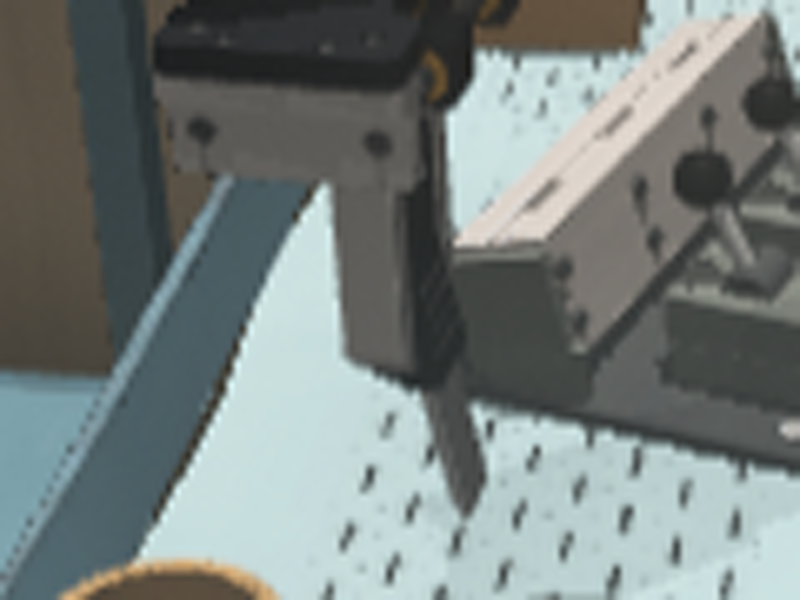

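The gauge is tilted, tip towards the robot as wanted: tip at (234.0,255.5), grip bottom at about (230,235). Now the tilt in numbers, and the approach point.

```bash
python3 - <<'E'
from h import *
c=dict(np.load("pics/s2.npz"))
def ony(px,y):
    o,d=ray(c,px); return o+d*(y-o[1])/d[1]
f=lambda a,b:(164+a/6.6667,178+b/6.6667)
# tip middle: blade spans y +-12; near bottom corner (y+12) seen at tip
for yy in(301,313): print("tip",ony(f(467,517),yy).round(1))
print("blade R edge kink",ony(f(485,470),313).round(1),"R edge top",ony(f(455,365),313).round(1)); print("L edge",ony(f(428,395),301).round(1),ony(f(458,510),301).round(1))
st=ctrl.observe(); G=st["position"]+[0,0,19]
for a in(.2,.28,.35): print(a,"model tip",(G-80*np.array([np.sin(a)*.998,np.sin(a)*.067,np.cos(a)])).round(1))
E
```

```text
tip [493.7 301.  138.2]
tip [489.1 313.  147.3]
blade R edge kink [482.2 313.  166.3] R edge top [490.1 313.  203.7]
L edge [504.4 301.  183.1] [496.6 301.  140.4]
0.2 model tip [495.5 299.7 145.1]
0.28 model tip [489.3 299.2 146.7]
0.35 model tip [484.  298.9 148.4]
```

```bash
python3 -c "
from h import *
st=ctrl.observe();print(st['position'],yaw(st['orientation']),go((596,-114),-9,173,st))"
```

```text
[511.39211483 300.72571025 204.54032244] 3.8783438369148664 (array([0.0564, 0.4195, 0.0315]), np.float64(12.88))
```

```bash
python3 -m inch '[{"claw":0.6,"travel":[0.005,0.02,0],"turn":2},{"claw":0.6,"travel":[0.01,0.06,0],"turn":6},{"claw":0.6,"travel":[0.02,0.105,0],"turn":10},{"claw":0.6,"travel":[0.025,0.15,0],"turn":12.9},{"claw":0.6,"travel":[0.03,0.195,0],"turn":12.9},{"claw":0.6,"travel":[0.035,0.24,0],"turn":12.9},{"claw":0.6,"travel":[0.04,0.285,0],"turn":12.9},{"claw":0.6,"travel":[0.045,0.33,0],"turn":12.9},{"claw":0.6,"travel":[0.05,0.37,0],"turn":12.9},{"claw":0.6,"travel":[0.0564,0.4,0],"turn":12.9},{"claw":0.6,"travel":[0.0564,0.415,0.02],"turn":12.9},{"claw":0.6,"travel":[0.0564,0.4195,0.0315],"turn":12.9},{"claw":0.6,"travel":[0.0564,0.4195,0.0315],"turn":12.9},{"claw":0.6,"travel":[0.0564,0.4195,0.0315],"turn":12.9},{"claw":0.6,"travel":[0.0564,0.4195,0.0315],"turn":12.9}]'; python3 - <<'E'
from h import *
o=ctrl.observe(); p=o["position"]; print(p,yaw(o["orientation"]),go((596,-114),-9,173,o))
out=[]
for n in("side","wrist"):
    c=ctrl.camera(n); np.savez(f"pics/{n}3.npz",**{k:np.array(v) for k,v in c.items()})
    u=proj(c,[575,-110,115]).astype(int); im=c["image"][:,:,::-1]
    w,h=(60,90)if n=="side" else (120,180); x=max(u[0]-w//2,0);y=max(min(u[1]-h//2,420-h),0)
    print(n,u,x,y); out.append(cv2.resize(im[y:y+h,x:x+w],(400,600),interpolation=cv2.INTER_CUBIC))
cv2.imwrite("pics/c3.png",np.hstack(out))
E
```

```text
time: 7.7
position: [597.7, -110.8, 175.5]
orientation: [0.997, -0.077, 0.0, -0.0]
contact_force: [0.6, 0.8, -1.3]
finger_gap: 32.0
finger_force: 20.0
[ 597.6577688  -110.77693435  175.51483957] -8.874024310459752 (array([-0.0011,  0.0034,  0.0025]), np.float64(0.13))
side [252 183] 222 138
wrist [280 253] 220 163
```

View pics/c3.png

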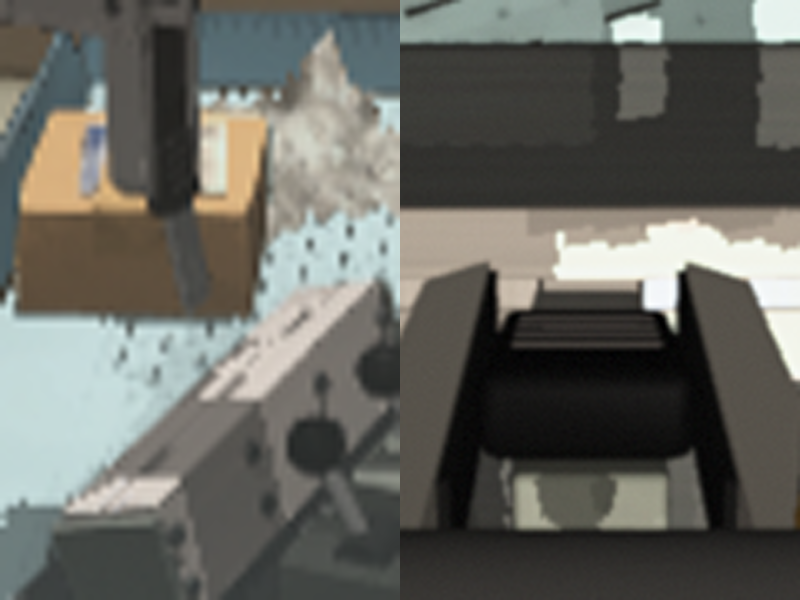

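```bash
python3 - <<'E'
from h import *
c=dict(np.load("pics/side3.npz")); s0=dict(np.load("pics/side0.npz"))
for p in[(510,437),(553,395),(591,362)]: print("mouth side",onz(s0,(215+(p[0]-400)/3.636,170+(p[1]-300)/3.659),77).round(1))
o,d=ray(c,(251.2,183.7))
for y in(-99,-111): print("tip",(o+d*(y-o[1])/d[1]).round(1))
o=ctrl.observe();p=o["position"];print(p, yaw(o["orientation"]))
a=np.radians(-8.9);bx=np.array([np.cos(a),np.sin(a),0]);by=np.array([-np.sin(a),np.cos(a),0])
for t in(.2,.24,.28):
    tip=p+[0,0,19]-80*(np.sin(t)*bx+np.array([0,0,np.cos(t)])); print(t,"model tip",tip.round(1),"near corner",(tip+12*by).round(1),proj(c,tip+12*by).round(1), proj(c,tip).round(1))
g=c["image"].astype(int)
for r in range(170,188): print(r,[int(v) for v in g[r,243:258].sum(1)//3])
E
```

```text
mouth side [572.3 -19.6  77. ]
mouth side [ 559.2 -101.    77. ]
mouth side [ 544.1 -172.8   77. ]
tip [576.8 -99.  118.3]
tip [ 580.6 -111.   112.5]
[ 597.79640947 -111.06359768  175.73630355] -8.88252373215301
0.2 model tip [ 582.1 -108.6  116.3] near corner [584.  -96.7 116.3] [248.8 184.3] [250.5 182.8]
0.24 model tip [ 579.  -108.1  117. ] near corner [580.9 -96.3 117. ] [249.7 184.3] [251.4 182.8]
0.28 model tip [ 576.  -107.6  117.9] near corner [577.8 -95.8 117.9] [250.6 184.2] [252.3 182.7]
170 [83, 71, 56, 56, 61, 62, 71, 70, 82, 94, 95, 101, 102, 111, 113]
171 [80, 78, 78, 79, 81, 71, 70, 70, 74, 84, 82, 84, 81, 85, 82]
172 [77, 77, 75, 73, 81, 69, 71, 70, 72, 82, 80, 81, 81, 82, 83]
173 [77, 75, 73, 69, 81, 70, 70, 70, 70, 80, 79, 81, 81, 81, 84]
174 [76, 74, 73, 74, 80, 77, 71, 71, 70, 77, 81, 81, 81, 81, 81]
175 [75, 75, 76, 76, 81, 79, 72, 72, 71, 75, 80, 81, 81, 81, 81]
176 [76, 77, 77, 77, 77, 84, 71, 74, 72, 73, 80, 80, 80, 81, 81]
177 [78, 79, 78, 79, 75, 81, 71, 75, 75, 70, 80, 80, 80, 81, 80]
178 [78, 79, 78, 78, 79, 82, 73, 73, 74, 71, 76, 80, 80, 81, 80]
179 [79, 79, 78, 78, 78, 84, 77, 71, 75, 74, 67, 79, 79, 80, 80]
180 [78, 78, 78, 79, 79, 80, 83, 73, 74, 73, 73, 75, 75, 79, 78]
181 [77, 78, 78, 78, 78, 77, 86, 73, 74, 70, 73, 75, 76, 76, 76]
182 [77, 78, 78, 78, 78, 74, 81, 69, 72, 73, 75, 75, 75, 75, 76]
183 [76, 78, 78, 78, 79, 79, 81, 73, 73, 76, 76, 75, 74, 76, 76]
184 [79, 80, 77, 78, 79, 76, 80, 81, 76, 77, 77, 78, 77, 76, 78]
185 [94, 96, 90, 92, 93, 85, 93, 95, 86, 86, 84, 88, 87, 87, 124]
186 [151, 153, 151, 153, 153, 151, 149, 140, 134, 132, 92, 132, 134, 130, 187]
187 [208, 206, 207, 208, 199, 206, 202, 182, 189, 184, 96, 184, 188, 181, 184]
```

Side half: the tip hangs at (251.2,183.7), matching a tilt of about 0.26. The wrist half shows the grip between the pads, but it hides the mouth. The full wrist frame should show the neighbouring gaps.

```bash
python3 - <<'E'
from h import *
c=dict(np.load("pics/wrist3.npz")); cv2.imwrite("pics/w3.png",c["image"][:,:,::-1])
M=np.array([563.5,-108.7,77]);by=np.array([.156,.988,0])
for k in(1,0,-1): print(proj(c,M+80*k*by).round(1))
E
```

```text
[193.5 249.2]
[280.  249.4]
[366.5 249.6]
```

View pics/w3.png

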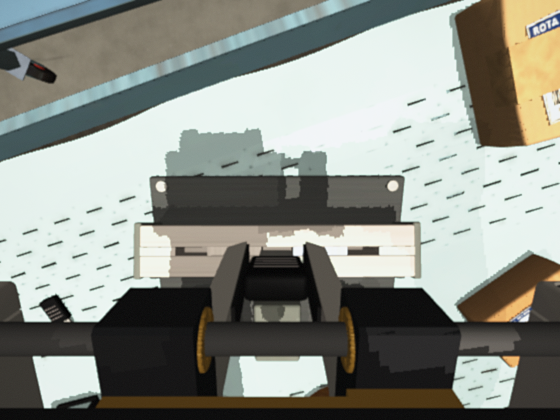

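```bash
python3 - <<'E'
from h import *
c=dict(np.load("pics/wrist3.npz")); g=c["image"].astype(int).sum(2)//3
for r in range(242,260,1): print(r,[int(v) for v in g[r,168:216:4]],[int(v) for v in g[r,340:388:4]])
r=250;print([int(v) for v in g[r,340:390]]);print([int(v) for v in g[r,168:220]])
E
```

```text
242 [241, 156, 160, 159, 159, 160, 159, 159, 159, 160, 159, 159] [241, 241, 241, 241, 241, 241, 241, 241, 241, 241, 241, 240]
243 [242, 160, 164, 163, 164, 164, 163, 164, 164, 164, 164, 165] [242, 241, 242, 242, 242, 242, 242, 242, 242, 242, 242, 241]
244 [243, 164, 167, 168, 168, 167, 167, 168, 166, 167, 167, 167] [242, 241, 242, 243, 242, 243, 244, 244, 244, 244, 241, 240]
245 [241, 162, 165, 167, 166, 165, 165, 164, 163, 165, 166, 165] [236, 237, 235, 236, 236, 236, 234, 232, 234, 233, 229, 235]
246 [230, 157, 138, 136, 140, 146, 147, 146, 147, 158, 164, 168] [234, 236, 202, 194, 201, 200, 155, 144, 162, 160, 212, 233]
247 [227, 157, 78, 72, 95, 134, 134, 133, 133, 156, 175, 183] [242, 243, 163, 160, 159, 161, 73, 65, 74, 77, 239, 241]
248 [240, 175, 62, 50, 96, 149, 151, 151, 151, 156, 178, 188] [244, 244, 147, 148, 145, 146, 54, 54, 52, 57, 245, 243]
249 [244, 178, 64, 57, 104, 155, 157, 156, 158, 158, 177, 187] [244, 244, 119, 116, 114, 116, 59, 58, 57, 62, 244, 242]
250 [243, 177, 60, 58, 103, 155, 155, 156, 157, 157, 177, 187] [244, 244, 77, 68, 69, 69, 57, 58, 57, 63, 244, 2
[... 848 characters left out ...]
166, 166, 164, 166, 167, 165, 164, 163] [240, 240, 240, 241, 240, 240, 240, 240, 240, 240, 239, 239]
259 [242, 167, 166, 166, 165, 166, 165, 165, 166, 166, 165, 164] [240, 240, 239, 239, 240, 239, 239, 239, 239, 239, 239, 239]
[244, 244, 244, 244, 244, 247, 248, 171, 77, 62, 66, 68, 68, 68, 67, 69, 69, 67, 66, 68, 69, 69, 60, 58, 57, 57, 58, 58, 58, 58, 57, 59, 57, 58, 58, 63, 63, 56, 100, 208, 244, 244, 242, 242, 242, 242, 242, 242, 242, 242]
[243, 244, 235, 198, 177, 178, 167, 107, 60, 56, 56, 58, 58, 56, 56, 63, 103, 145, 156, 155, 155, 154, 154, 155, 155, 156, 156, 156, 156, 156, 158, 156, 157, 156, 159, 157, 157, 157, 159, 173, 177, 180, 182, 186, 187, 185, 182, 180, 182, 184, 183, 182]
```

```bash
python3 - <<'E'
from h import *
c=dict(np.load("pics/wrist3.npz"))
m0,m2=onz(c,(191,250.8),77),onz(c,(363,250.6),77); m=(m0+m2)/2
print(m0,m2,np.linalg.norm(m0-m2),m); e=m0-m2; print("yaw",np.degrees(np.arctan2(-e[0],e[1])))
o=ctrl.observe();p=o["position"];print(p,proj(c,p),proj(c,p+[0,0,40]))
print(go(m[:2],-9,173,o))
E
```

```text
[574.81793782 -27.07238619  77.        ] [ 550.57054553 -184.44766134   77.        ] 159.2322620087886 [ 562.69424168 -105.76002377   77.        ]
yaw -8.758898300987928
[ 597.79640947 -111.06359768  175.73630355] [277.29029587 255.5763968 ] [277.6349949  287.51626526]
(array([-0.0355,  0.0002,  0.0027]), np.float64(0.12))
```

```bash
python3 -m inch '[{"claw":0.6,"travel":[-0.002,0,0],"turn":0},{"claw":0.6,"travel":[-0.0075,0,0.019],"turn":0},{"claw":0.6,"travel":[-0.0105,0,0.03],"turn":0},{"claw":0.6,"travel":[-0.0125,0,0.037],"turn":0},{"claw":0.6,"travel":[-0.0138,0,0.041],"turn":0},{"claw":0.6,"travel":[-0.015,0,0.045],"turn":0},{"claw":0.6,"travel":[-0.015,0,0.045],"turn":0}]' 20; python3 -m inch '[{"claw":0.6,"travel":[-0.0015,0,0.005],"turn":0},{"claw":0.6,"travel":[-0.003,0,0.01],"turn":0},{"claw":0.6,"travel":[-0.003,0,0.01],"turn":0}]'
```

```text
time: 8.5
position: [582.3, -109.9, 129.7]
orientation: [0.997, -0.078, -0.0, -0.0]
contact_force: [0.2, -0.4, -1.7]
finger_gap: 32.3
finger_force: 20.0
time: 8.8
position: [578.8, -109.4, 119.3]
orientation: [0.997, -0.078, -0.001, -0.0]
contact_force: [-0.1, 0.1, -1.2]
finger_gap: 32.0
finger_force: 20.0
```

In the gap, about 16 mm down, with no force. I'll keep going past the 30 mm jam depth.

```bash
python3 -m inch '[{"claw":0.6,"travel":[-0.0015,0,0.005],"turn":0},{"claw":0.6,"travel":[-0.0029,0,0.01],"turn":0},{"claw":0.6,"travel":[-0.0038,0,0.013],"turn":0},{"claw":0.6,"travel":[-0.0038,0,0.013],"turn":0}]'; python3 -m inch '[{"claw":0.6,"travel":[-0.0009,0,0.003],"turn":0},{"claw":0.6,"travel":[-0.0017,0,0.006],"turn":0},{"claw":0.6,"travel":[-0.0017,0,0.006],"turn":0}]'
```

```text
time: 9.2
position: [576.0, -108.8, 106.9]
orientation: [0.997, -0.078, 0.0, -0.0]
contact_force: [0.2, -0.6, 0.3]
finger_gap: 31.6
finger_force: 20.0
time: 9.5
position: [579.1, -109.3, 104.3]
orientation: [0.997, -0.078, 0.005, 0.0]
contact_force: [3.1, -0.1, 12.8]
finger_gap: 31.9
finger_force: 20.0
```

Jammed at about 30 mm deep with 13 N, so the middle gap isn't the free one. Retract and move to the right gap, tool y +80.

```bash
python3 -m inch '[{"claw":0.6,"travel":[0.003,0,-0.01],"turn":0},{"claw":0.6,"travel":[0.0087,0,-0.03],"turn":0},{"claw":0.6,"travel":[0.0145,0,-0.05],"turn":0},{"claw":0.6,"travel":[0.0185,0,-0.064],"turn":0},{"claw":0.6,"travel":[0.0185,0.01,-0.064],"turn":0},{"claw":0.6,"travel":[0.0185,0.05,-0.064],"turn":0},{"claw":0.6,"travel":[0.0185,0.08,-0.064],"turn":0},{"claw":0.6,"travel":[0.0185,0.08,-0.064],"turn":0},{"claw":0.6,"travel":[0.0185,0.08,-0.064],"turn":0},{"claw":0.6,"travel":[0.0185,0.08,-0.064],"turn":0}]'; python3 - <<'E'
from h import *
o=ctrl.observe();print(o["position"],yaw(o["orientation"]))
c=ctrl.camera("wrist"); g=c["image"].astype(int).sum(2)//3; np.savez("pics/w4.npz",**{k:np.array(v) for k,v in c.items()})
m=np.array([550.57,-184.45,77]); print(proj(c,m),proj(c,o["position"]),go(m[:2],-8.8,77,o))
cv2.imwrite("pics/w4.png",cv2.resize(c["image"][200:320,180:340,::-1],(800,600),interpolation=cv2.INTER_CUBIC))
E
```

```text
time: 10.5
position: [579.4, -189.2, 164.3]
orientation: [0.997, -0.078, -0.001, -0.001]
contact_force: [-0.5, 0.3, -0.6]
finger_gap: 32.1
finger_force: 20.0
[ 579.39565887 -189.21864359  164.25638256] -8.919481584991367
[276.41698147 248.5602713 ] [276.98617992 255.62443229] (array([-0.0292, -0.0002,  0.0873]), np.float64(-0.12))
```

View pics/w4.png

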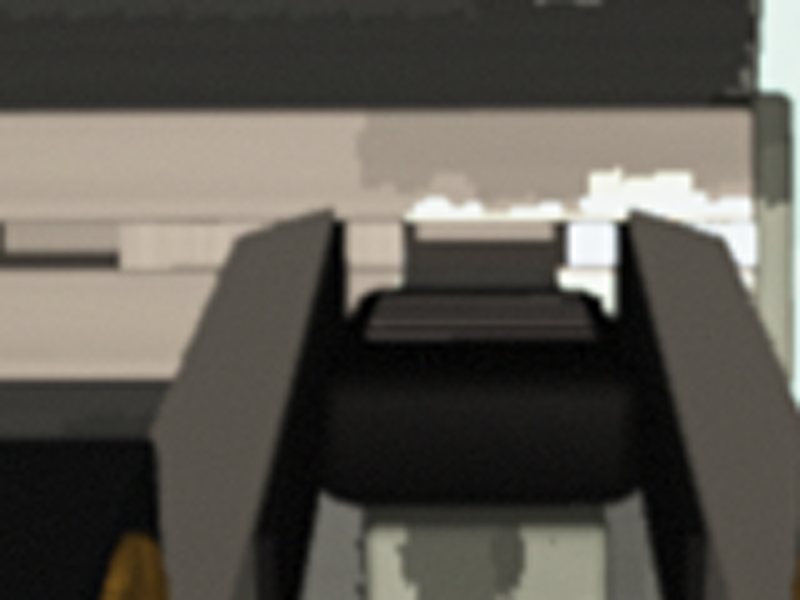

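The slot at crop (482,245) is lined up with the grip at crop (480,300). Next, insert in the right gap.

```bash
python3 -m inch '[{"claw":0.6,"travel":[0.001,0,0],"turn":0},{"claw":0.6,"travel":[-0.0045,0,0.019],"turn":0},{"claw":0.6,"travel":[-0.0065,0,0.026],"turn":0},{"claw":0.6,"travel":[-0.008,0,0.031],"turn":0},{"claw":0.6,"travel":[-0.0095,0,0.036],"turn":0},{"claw":0.6,"travel":[-0.0095,0,0.036],"turn":0}]' 20; python3 -m inch '[{"claw":0.6,"travel":[-0.0015,0,0.005],"turn":0},{"claw":0.6,"travel":[-0.003,0,0.01],"turn":0},{"claw":0.6,"travel":[-0.0045,0,0.015],"turn":0},{"claw":0.6,"travel":[-0.006,0,0.02],"turn":0},{"claw":0.6,"travel":[-0.006,0,0.02],"turn":0}]'
```

```text
time: 11.15
position: [570.2, -188.8, 128.6]
orientation: [0.997, -0.078, -0.0, -0.0]
contact_force: [0.9, -0.4, -1.3]
finger_gap: 32.3
finger_force: 20.0
time: 11.65
position: [565.2, -188.2, 108.5]
orientation: [0.997, -0.078, 0.001, 0.0]
contact_force: [2.8, -1.1, -3.5]
finger_gap: 32.0
finger_force: 20.0
```

```bash
python3 -m inch '[{"claw":0.6,"travel":[-0.0009,0,0.003],"turn":0},{"claw":0.6,"travel":[-0.0017,0,0.006],"turn":0},{"claw":0.6,"travel":[-0.0017,0,0.006],"turn":0}]'
```

```text
time: 11.95
position: [563.9, -188.0, 102.9]
orientation: [0.997, -0.078, 0.001, 0.0]
contact_force: [4.7, -1.4, -4.1]
finger_gap: 32.0
finger_force: 20.0
```

```bash
python3 -m inch '[{"claw":0.6,"travel":[0.0007,0,0.003],"turn":0},{"claw":0.6,"travel":[-0.0002,0,0.006],"turn":0},{"claw":0.6,"travel":[-0.0002,0,0.006],"turn":0}]'
```

```text
time: 12.25
position: [562.5, -187.7, 96.5]
orientation: [0.997, -0.078, -0.0, -0.0]
contact_force: [3.7, -1.6, -3.5]
finger_gap: 32.0
finger_force: 20.0
```

```bash
python3 -m inch '[{"claw":0.6,"travel":[0,0,0.003],"turn":0},{"claw":0.6,"travel":[-0.001,0,0.006],"turn":0},{"claw":0.6,"travel":[-0.0015,0,0.009],"turn":0},{"claw":0.6,"travel":[-0.0015,0,0.009],"turn":0}]';  python3 -m inch '[{"claw":0.6,"travel":[-0.0006,0,0.002],"turn":0},{"claw":0.6,"travel":[-0.0006,0,0.002],"turn":0}]'
```

```text
time: 12.65
position: [560.6, -187.5, 87.4]
orientation: [0.997, -0.078, -0.001, -0.0]
contact_force: [1.3, -0.0, -2.0]
finger_gap: 32.1
finger_force: 20.0
time: 12.85
position: [560.3, -187.4, 85.9]
orientation: [0.997, -0.078, -0.0, -0.0]
contact_force: [1.6, -0.4, -0.5]
finger_gap: 31.9
finger_force: 20.0
```

```bash
python3 -m inch '[{"claw":0.6,"travel":[-0.0006,0,0.002],"turn":0},{"claw":0.6,"travel":[-0.0006,0,0.002],"turn":0}]';  python3 -m inch '[{"claw":0.6,"travel":[-0.0006,0,0.002],"turn":0},{"claw":0.6,"travel":[-0.0006,0,0.002],"turn":0}]'
```

```text
time: 13.05
position: [560.7, -187.5, 85.4]
orientation: [0.997, -0.078, 0.001, 0.0]
contact_force: [-0.3, 0.5, 8.3]
finger_gap: 32.0
finger_force: 20.0
time: 13.25
position: [561.6, -187.6, 84.4]
orientation: [0.997, -0.078, 0.002, 0.0]
contact_force: [0.2, 1.1, 12.0]
finger_gap: 31.9
finger_force: 20.0
```

Past 30 mm without resistance and seated at the expected height, so the right gap is the free one. Release, lift and check.

```bash
python3 -m inch '[{"claw":0.3,"travel":[0,0,-0.001],"turn":0},{"claw":0,"travel":[0,0,-0.001],"turn":0},{"claw":-0.3,"travel":[0,0,-0.001],"turn":0},{"claw":-0.3,"travel":[0,0,-0.001],"turn":0},{"claw":-0.3,"travel":[0,0,-0.02],"turn":0},{"claw":-0.3,"travel":[0,0,-0.06],"turn":0},{"claw":-0.3,"travel":[0,0,-0.1],"turn":0},{"claw":-0.3,"travel":[0,0,-0.12],"turn":0},{"claw":-0.3,"travel":[0,0,-0.12],"turn":0},{"claw":-0.3,"travel":[0,0,-0.12],"turn":0}]'; python3 - <<'E'
from h import *
o=ctrl.observe();print(o["position"],yaw(o["orientation"]))
out=[]
for n,(w,h) in(("side",(80,120)),("wrist",(160,240))):
    c=ctrl.camera(n); np.savez(f"pics/{n}5.npz",**{k:np.array(v) for k,v in c.items()})
    u=proj(c,[550,-184,90]).astype(int); x=max(u[0]-w//2,0);y=max(min(u[1]-h//2,420-h),0)
    print(n,x,y); out.append(cv2.resize(c["image"][y:y+h,x:x+w,::-1],(400,600),interpolation=cv2.INTER_CUBIC))
cv2.imwrite("pics/c5.png",np.hstack(out))
b=np.array([472.8,-174.5]); print("to ball",go(b,-8.8,100,o))
E
```

```text
time: 14.25
position: [558.9, -187.1, 201.5]
orientation: [0.997, -0.078, -0.0, -0.0]
contact_force: [0.1, -0.2, -0.8]
finger_gap: 60.7
finger_force: 0.0
[ 558.94139956 -187.13878239  201.47611192] -8.98222698275508
side 226 121
wrist 194 98
to ball (array([-0.0871,  0.001 ,  0.1015]), np.float64(-0.18))
```

View pics/c5.png

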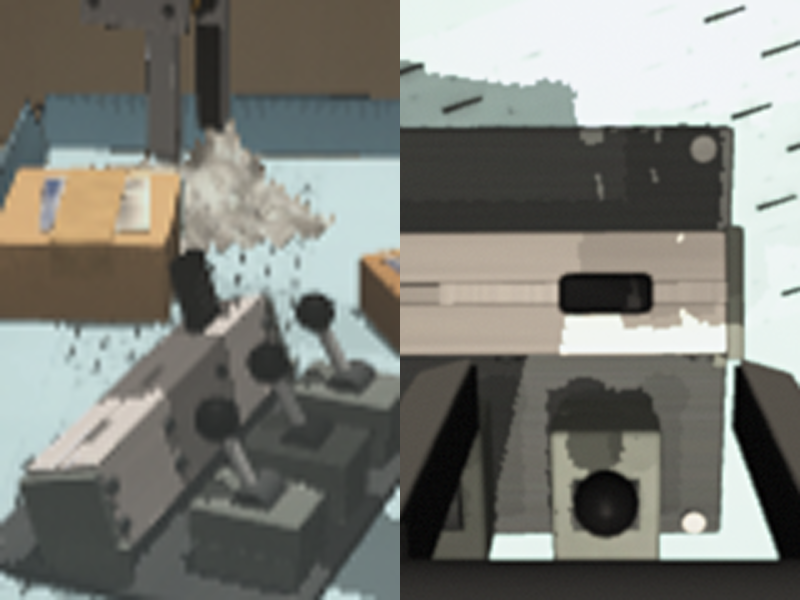

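The gauge sits flush in the right gap with no blade showing: grip at crop (605,293), side crop (195,290). The ball of the right lever is at wrist crop (605,503), in line. I'll shut the fingers and go down between the lever and the block.

```bash
python3 -c "
from h import *
c=dict(np.load('pics/wrist5.npz'));o=ctrl.observe();b=onz(c,(276,299.2),100);print(b,go(b[:2],-8.9,100,o))"; python3 -m inch '[{"claw":1,"travel":[-0.03,0.001,0],"turn":0},{"claw":1,"travel":[-0.056,0.001,0],"turn":0},{"claw":1,"travel":[-0.056,0.001,0],"turn":0},{"claw":1,"travel":[-0.056,0.001,0],"turn":0},{"claw":1,"travel":[-0.056,0.001,0],"turn":0},{"claw":1,"travel":[-0.056,0.001,0],"turn":0}]'
```

```text
[ 472.47806873 -172.88645375  100.        ] (array([-0.0869, -0.0005,  0.1003]), np.float64(-0.08))
time: 14.95
position: [504.8, -179.5, 201.6]
orientation: [0.997, -0.078, 0.0, -0.0]
contact_force: [-0.1, 0.5, -0.4]
finger_gap: 16.1
finger_force: 0.0
```

```bash
python3 -m inch '[{"claw":1,"travel":[0,0,0],"turn":0},{"claw":1,"travel":[0,0,0.02],"turn":0},{"claw":1,"travel":[0,0,0.05],"turn":0},{"claw":1,"travel":[0,0,0.08],"turn":0},{"claw":1,"travel":[0,0,0.1],"turn":0},{"claw":1,"travel":[0,0,0.108],"turn":0},{"claw":1,"travel":[0,0,0.108],"turn":0}]' && python3 -m inch '[{"claw":1,"travel":[-0.005,0,0],"turn":0},{"claw":1,"travel":[-0.01,0,0],"turn":0},{"claw":1,"travel":[-0.015,0,0],"turn":0},{"claw":1,"travel":[-0.02,0,0],"turn":0},{"claw":1,"travel":[-0.025,0,0],"turn":0},{"claw":1,"travel":[-0.03,0,0],"turn":0},{"claw":1,"travel":[-0.03,0,0],"turn":0}]' && python3 -m inch '[{"claw":1,"travel":[-0.005,0,0],"turn":0},{"claw":1,"travel":[-0.01,0,0],"turn":0},{"claw":1,"travel":[-0.015,0,0],"turn":0},{"claw":1,"travel":[-0.02,0,0],"turn":0},{"claw":1,"travel":[-0.025,0,0],"turn":0},{"claw":1,"travel":[-0.025,0,0],"turn":0}]'
```

```text
time: 15.65
position: [503.6, -179.3, 93.1]
orientation: [0.997, -0.078, -0.001, -0.0]
contact_force: [0.3, -0.7, 1.6]
finger_gap: 0.1
finger_force: 0.0
time: 16.35
position: [472.5, -174.6, 93.8]
orientation: [0.997, -0.078, -0.001, -0.0]
contact_force: [1.1, 0.5, -0.8]
finger_gap: 0.6
finger_force: 0.1
time: 16.95
position: [448.1, -170.6, 93.8]
orientation: [0.997, -0.078, -0.001, -0.0]
contact_force: [0.7, -0.1, -0.4]
finger_gap: 0.5
finger_force: 0.0
```

```bash
for i in 1; do python3 -m inch '[{"claw":1,"travel":[-0.003,0,0],"turn":0},{"claw":1,"travel":[-0.006,0,0],"turn":0},{"claw":1,"travel":[-0.006,0,0],"turn":0}]'; python3 -m inch '[{"claw":1,"travel":[-0.002,0,0],"turn":0},{"claw":1,"travel":[-0.002,0,0],"turn":0}]';python3 -m inch '[{"claw":1,"travel":[-0.002,0,0],"turn":0},{"claw":1,"travel":[-0.002,0,0],"turn":0}]'; done
```

```text
time: 17.25
position: [443.2, -169.9, 93.9]
orientation: [0.997, -0.078, -0.0, -0.0]
contact_force: [0.6, 1.0, -0.8]
finger_gap: 0.3
finger_force: 0.2
time: 17.45
position: [442.7, -169.8, 94.1]
orientation: [0.997, -0.078, 0.001, 0.0]
contact_force: [2.5, 0.4, -1.9]
finger_gap: 0.7
finger_force: 1.5
time: 17.65
position: [442.6, -169.8, 94.3]
orientation: [0.997, -0.078, 0.003, 0.0]
contact_force: [5.5, -0.3, -4.9]
finger_gap: 0.4
finger_force: 3.1
```

End stop reached: the position stays at 442.6 while the force rises. One more small push, then back off and lift clear.

```bash
python3 -m inch '[{"claw":1,"travel":[-0.002,0,0],"turn":0},{"claw":1,"travel":[-0.002,0,0],"turn":0}]'; python3 -m inch '[{"claw":1,"travel":[0.01,0,0],"turn":0},{"claw":1,"travel":[0.022,0,0],"turn":0},{"claw":1,"travel":[0.022,0,-0.02],"turn":0},{"claw":1,"travel":[0.022,0,-0.06],"turn":0},{"claw":1,"travel":[0.022,0,-0.1],"turn":0},{"claw":1,"travel":[0.022,0,-0.14],"turn":0},{"claw":1,"travel":[0.022,0,-0.16],"turn":0},{"claw":1,"travel":[0.022,0,-0.16],"turn":0},{"claw":1,"travel":[0.022,0,-0.16],"turn":0}]'; python3 - <<'E'
from h import *
c=ctrl.camera("side"); cv2.imwrite("pics/s6.png",cv2.resize(c["image"][140:260,210:350,::-1],(700,600),interpolation=cv2.INTER_CUBIC))
E
```

```text
time: 17.85
position: [442.4, -169.8, 94.6]
orientation: [0.997, -0.078, 0.004, 0.001]
contact_force: [8.4, -0.6, -5.5]
finger_gap: 0.4
finger_force: 4.3
time: 18.75
position: [458.4, -172.3, 253.6]
orientation: [0.997, -0.078, -0.001, -0.0]
contact_force: [0.4, -0.9, -0.6]
finger_gap: 0.5
finger_force: 0.0
```

View pics/s6.png

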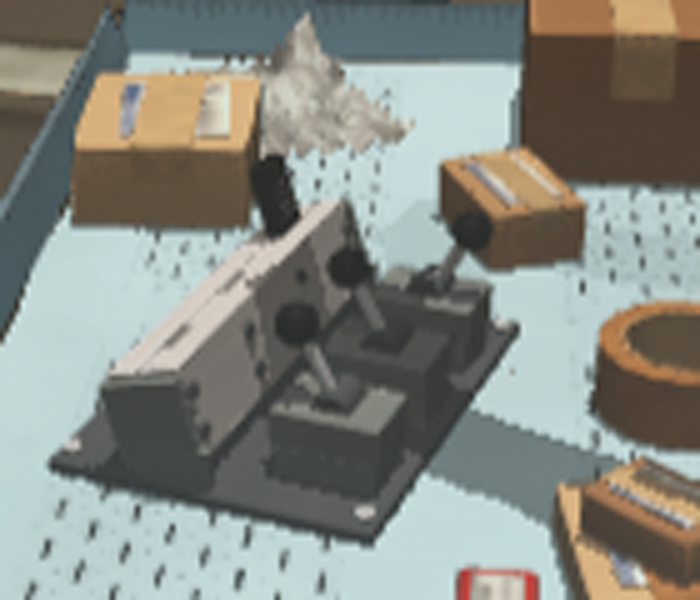

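The right lever is thrown over, ball at crop (472,230). The other two levers still lean towards the block, and the gauge is home at crop (275,195).

```bash
python3 -c "
from cell import ctrl
print(ctrl.finish_job())"
```

```text
the job is handed in; nothing more can be done
None
```

The gauge is fully home in the right gap (gap 2) and that gap's lever is thrown right over. The gauge jammed in the middle gap, and the left gap was never tried because the right one took it. The other two levers still stand as they were, and the job was handed in at about 19 s.

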